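Make up a cleaning-kit tray

ROBOT

A 7-joint arm with a two-finger parallel gripper is mounted at the origin on a cart in front of the work surface, level with it; the furniture and walls round the work are solid. World frame = base frame: x ahead of the robot, y to its left, z up, the work surface at z = 0. Lengths are in m, angles in degrees, forces in N, time in s.
With the tool pointing down it reaches from about 0.425 to 0.95 m from the base axis. Payload 4.7 kg.
Tool frame: the origin (TCP) lies at the very end of the fingers, on their centre line; the grasp point (between the pads) lies 19 mm behind it (robot.grip_point_offset is the distance from the TCP to the grasp point, in m); z points along the fingers, y is the line along which they close (so a half turn about z gives the same grasp; the last joint's range is limited). The gripper opens to 87 mm and grips with 3 to 60 N. Pads are 19 mm wide; open, the fingers measure 117 mm over their backs; the gripper's body (75 mm by 190 mm) begins 51 mm behind the grasp point.
Start: joints at [-74.536, 26.849, -2.785, 87.806, 1.381, 65.374, -4.715], TCP at [0.199, 0.645, 0.223] pointing down, gripper open.
Joint ranges: [-148.3, 148.3], [-19.14, 114.17], [-79.39, 73.82], [5.75, 140.21], [-59.74, 239.74], [12.07, 113.84], [-152.46, 152.46]. Speed limits (degrees/s): [147.25, 147.25, 180, 180, 180, 180, 180].

INTERFACE

Orientations are given as [roll, pitch, yaw] about the fixed x, y, z axes, in that order (R = Rz(yaw) Ry(pitch) Rx(roll)).
In Python, from station import readout, capture, workorder, robot gives the robot as it stands. The module is installed in compiled form; this text tells all that it offers.
- The arm moves only by the shell command python3 -m handwheel 'ROWS' [FORCE]. ROWS is JSON, a list of rows, each an object of numbers: "ax", "ay", "az": the turn, a rotation vector about the world's x, y, z scaled (see below); "dx", "dy", "dz": the shift along the world's x, y, z scaled (see below); "fingers": the opening, from 0 (shut) to 1 (fully open). A call has 1 to 8 rows; each row shifts and turns the commanded pose from where the row before left it; what a row does not reach is not made up. The controller multiplies each number of a shift by 30 mm and each number of a turn by 180 degrees. A row lasts 1/10 s, in which the tool goes at most 50 mm and 8.59 degrees, less where a joint would pass 70% of its speed; a pose out of reach is approached as far as the arm can. A call with a number of a shift or a turn outside -1 to 1 is refused whole. A call with a gripper value outside its range is refused whole. The fingers move at their own pace and stop on an object; FORCE is the grip in N (left out, the last holds). Time passes only in rows, so rows that do not move let the fingers close. It gives the time, the measured TCP pose, the force, the opening and the grip force at its end, in the units of the state.
- readout.read_state(): the state, without advancing time (a new reading comes with each control period).
- capture(name): name is "scene" or "top" or "wrist"; returns a dict with "pixels" (384x512x3 uint8, red, green, blue), "intrinsics" (3x3 intrinsics, pixels), "D" ([k1, k2, p1, p2, k3] as OpenCV has them; the pictures are not rectified), "rvec" (rotation vector, rad) and "tvec" (3), from world to camera coordinates, as OpenCV has them; the wrist camera has in their place "T_tool_cam" (4x4, takes a point from camera to tool coordinates, whose origin is the TCP and whose axes are the flange's). Camera axes: x right, y down, z forward; pixel columns grow to the right and rows downward; lengths in m; the calibration is good to about 2 mm. A picture is of the moment at which its call begins: read the wrist's pose just before it. There is no depth.
- workorder.finish_job(): hands the job in; it is judged then, once.
The state is a dict: "time_s": time; "q": joint angles; "joint_vel": joint speeds; "tau": joint torques, N m; "tool_pos": TCP position; "tcp_rot": TCP orientation; "force": force on the tool from outside, world axes, zero at the start; "wrist_torque": the same for the moment, N m; "opening": finger opening in m; "gripper_force": force on a finger pad.
Only numpy, scipy, OpenCV 4.12 (cv2) and the standard library are available. Lean on these libraries where they do the work, as an engineer would, in place of code of your own. Each camera call takes 0.05 s, during which the arm holds its last target. There are 200 camera calls.

TASK

Lift only the top, green tray off the nested pile on the sloping rack and set it flat on the wooden board, centred on it with its long side along the board's long side, leaving the other two trays nested on the rack. Then lay the small red-capped bottle on its side, without dropping it in, in the middle of the cradle in the green tray (cap towards either end), and do not push the other bottles or the tape roll about.

Things in the scene. Friction and masses are not known exactly. Their poses are not given: they have to be found in the camera images.
- tray_top: Green top tray of the pile: 150 (x) x 134 (y) mm at the rim plus two side lugs, 36 mm high, 0.15 kg, open on top; origin at the centre of its underside, z out of the open top. 3 mm walls taper out from a 132 x 116 mm base to 22 mm height, then stand straight to the rim (inside 144 x 128). At the start it leans back 0.45 rad: the open top faces up and to the robot, x points up the slope.
- tray_top_lug_left (a point): Middle of the top face of the green tray's grip lug on its +y side (at 0, 69, 36 mm in the tray; axes as the tray's). Here the rim is thickened outward: 50 mm long in x, 10 mm thick (y 64 to 74 mm), 14 mm high (22 to 36 mm above the underside), upright faces to pinch from inside and outside the tray.
- tray_top_lug_right (a point): The same lug on its -y side (0, -69, 36 mm); axes as the tray's.
- cradle (a point): Point in the green tray (0, 0, 30 mm; axes as the tray's) on the line along x where the axis of the lying bottle comes to rest. The cradle is two saddles at x = +-34 mm, each 18 mm long: blocks at y = +-12 to +-20 mm, tops 18 mm above the tray's underside. The 50 mm between the saddles is free for fingers; floor 3 mm thick.
- tray_mid: Blue tray, same shape, nested under the green one at 18 mm pitch: its rim and lugs lie 18 mm below those of the green tray, measured along z. Stays on the rack.
- tray_low: Grey tray, same shape, lowest of the pile, 18 mm below the blue one. Stays on the rack.
- rack: Fixed white sheet-steel rack, 150 x 112 mm, on a grey foot plate 112 (x) x 374 (y) x 8 mm that carries the bystanders on either side; origin at the centre of its foot, -x is its low front. Its plate slopes 0.45 rad, rising towards +x, 60 mm high in the middle, with a 12 mm lip at the low edge.
- board: Fixed bamboo board, 150 (x) x 174 (y) x 18 mm, origin at the centre of its underside; the green tray goes on it with the tray's x along the board's y, either way round.
- bottle: Small upright white plastic bottle with a red cap, 34 mm in diameter, 110 mm high, 0.12 kg, origin at the centre of its foot, z towards the cap; the straight round body reaches from 0 to 92 mm, then cap of 18 mm diameter.
- bottle_mid (a point): On the bottle's axis, 50 mm above its foot. When the bottle lies in the cradle this point is on the tray's x axis line (y = 0), 30 mm above the tray's underside, within 20 mm of the tray's middle.
- blue_bottle: Bystander: blue bottle with an orange spout, 37 mm in diameter, 182 mm high, upright, origin at the foot. It and the red-capped bottle may have swapped places.
- tall_bottle: Bystander: white bottle with a blue cap, 42 mm in diameter, 155 mm high, origin at the foot. It stands close beside the rack, on the left or the right.
- tape: Bystander: roll of tape lying flat, 106 mm in diameter, 25 mm high, origin at the centre of its underside, on the other side of the rack.

How it is judged (in metres and radians):
On the way, in this order (a step that is already met when the one before it is completed fails the run):
1. the green tray is lifted clear of the pile (distance between tray_top and tray_mid above 0.07 m), for 0.1 s.
2. the green tray stands flat on the board, released (horizontal distance between tray_top and board below 0.025 m and z of tray_top in the frame of board between 0.012 and 0.024 m and angle between tray_top's own z axis and vertical below 0.06 rad and angle between the x axis of tray_top and the y axis of board, either way round below 0.21 rad and contact force between the fingers and tray_top below 0.3 N and linear speed of tray_top below 0.02 m/s), for 0.3 s.
At the end, for the whole second after the job is handed in: Green tray flat on the board (0.06 rad), centred within 25 mm, long sides parallel within 0.21 rad; bottle at rest in the cradle, within 0.12 rad and 8 mm of its line, 25 to 36 mm above the tray's underside, lengthwise within 20 mm; other trays within 15 mm of their start (horizontal distance between tray_top and board below 0.025 m and z of tray_top in the frame of board between 0.012 and 0.024 m and angle between tray_top's own z axis and vertical below 0.06 rad and angle between the x axis of tray_top and the y axis of board, either way round below 0.21 rad and x of bottle_mid in the frame of tray_top between -0.02 and 0.02 m and y of bottle_mid in the frame of tray_top between -0.008 and 0.008 m and z of bottle_mid in the frame of tray_top between 0.025 and 0.036 m and angle between the z axis of bottle and the x axis of tray_top, either way round below 0.12 rad and linear speed of each of bottle, tray_top below 0.02 m/s and distance of each of tray_mid, tray_low from where it was at the start of the episode below 0.015 m); the robot touches nothing.
It fails at once if the blue or grey tray is dragged along by more than 30 mm (distance of any of tray_mid, tray_low from where it was at the start of the episode above 0.03 m).
It fails at once if a bystander is pushed by more than 30 mm or tipped (distance of any of blue_bottle, tall_bottle, tape from where it was at the start of the episode above 0.03 m or angle between any of blue_bottle, tall_bottle, tape's own z axis and vertical above 0.5 rad).
It fails at once if the bottle is dropped into the tray or rammed against it (more than 40 N) (contact force between bottle and tray_top above 40 N).
It also fails if it takes over 70 s, if anything falls off the work surface, if the arm or the gripper's body presses on something with over 40 N, if the wrist force passes 120 N, or if a joint passes its speed limit or range.

## Working session

There is one attempt and no reset: what is moved stays moved. The work goes in short steps, Python scripts to look and compute and a shell command to move; the robot and the scene stay as the last step left them, time stands still between calls to the robot, and variables do not carry over. Pictures are saved under pics/ and viewed, at most 10 in all, crops included, and the job is handed in when it is done.

```bash
mkdir -p pics; python3 - <<'E'
from station import readout, capture
import cv2,pickle
s=readout.read_state();print(s)
for n in("scene","top"):
    c=capture(n);pickle.dump(c,open(n+".pkl","wb"));cv2.imwrite(f"pics/{n}0.png",c["pixels"][:,:,::-1])
    print(n,c["intrinsics"],c["D"],c["rvec"],c["tvec"])
c=capture("wrist");print(c["T_tool_cam"])
E
```

```text
{'time_s': 0.0, 'q': array([-74.53438359,  26.89878665,  -2.78274629,  87.87253014,
         1.37980886,  65.37628183,  -4.71696186]), 'joint_vel': array([-0.01083993,  0.04431356, -0.09546243, -0.00076542, -0.04842419,
       -0.09449584,  0.04334013]), 'tau': array([ 4.51505348e-04, -5.07965934e+01, -8.07743263e-02, -2.36167789e+01,
       -6.14640769e-02,  3.77201079e-02,  1.68857559e-04]), 'tool_pos': array([0.19854412, 0.64451389, 0.22149076]), 'tcp_rot': array([-1.79885980e+02,  3.99172324e-03,  1.62876998e+02]), 'force': array([ 0.95539355, -0.24380705,  0.49360835]), 'wrist_torque': array([ 0.06086259, -0.04088745,  0.039353  ]), 'gripper_force': 0.0, 'opening': 0.08687486914902849}
scene [[472.24565819   0.         253.50051883]
 [  0.         472.24565819 183.92895514]
 [  0.           0.           1.        ]] [0.01834497 0.         0.         0.         0.        ] [ 1.82611234 -1.13327278  0.64156744] [-0.29418941  0.3167082   0.93280229]
top [[443.82416429   0.         243.0465401 ]
 [  0.         443.82416429 192.31441988]
 [  0.           0.           1.        ]] [-0.17621787  0.          0.          0.          0.        ] [ 2.18477521 -2.16696188  0.09918946] [-0.05451479  0.57577272  1.15234735]
[[-1.64943610e-03 -9.54359464e-01 -2.98655811e-01  8.26010136e-02]
 [ 9.99998630e-01 -1.61617388e-03 -3.58348972e-04  1.24215655e-03]
 [-1.40685990e-04 -2.98655993e-01  9.54360822e-01 -1.61995611e-01]
 [ 0.00000000e+00  0.00000000e+00  0.00000000e+00  1.00000000e+00]]
```

View pics/scene0.png

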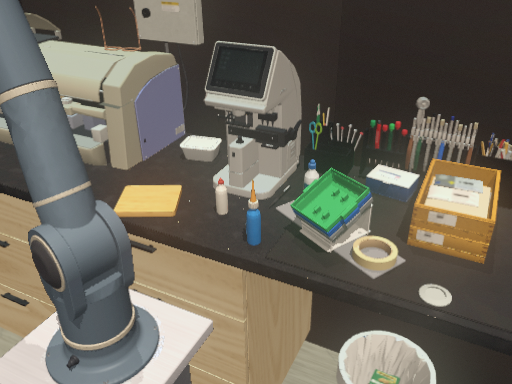

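View pics/top0.png

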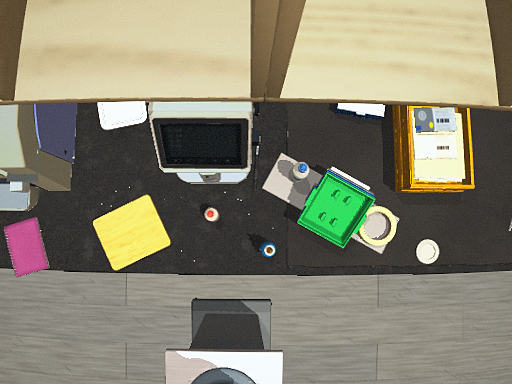

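The scene view shows the board at left (150,200), the red-capped bottle at (221,197), the blue bottle at (254,220), the tray pile at (333,205), the tall bottle at (312,172) and the tape at (374,252). The top view shows the board at (132,232), red cap at (211,213), orange spout at (268,249), green tray at (337,207), tall bottle at (301,170) and tape at (378,227). Next I enlarge the tray in both views.

```bash
cat > h.py <<'E'
import cv2,pickle,numpy as np
def ray(c,px):
    p=cv2.undistortPoints(np.array([[px]],float),c["intrinsics"],np.array(c["D"],float))[0,0]
    R=cv2.Rodrigues(np.array(c["rvec"],float))[0];t=np.array(c["tvec"],float).ravel()
    d=R.T@np.array([p[0],p[1],1]);return -R.T@t,d/np.linalg.norm(d)
def onz(c,px,z):
    o,d=ray(c,px);return o+d*(z-o[2])/d[2]
def tri(c1,p1,c2,p2):
    o1,d1=ray(c1,p1);o2,d2=ray(c2,p2)
    s=np.linalg.lstsq(np.c_[d1,-d2],o2-o1,rcond=None)[0]
    a,b=o1+s[0]*d1,o2+s[1]*d2
    return (a+b)/2,np.linalg.norm(a-b)
E
python3 - <<'E'
import cv2,pickle,numpy as np
from h import *
S=pickle.load(open("scene.pkl","rb"));T=pickle.load(open("top.pkl","rb"))
hsv=cv2.cvtColor(T["pixels"],cv2.COLOR_RGB2HSV)
# board
m=cv2.inRange(hsv,(18,100,120),(32,255,255));m[:150]=0;m[:,200:]=0;m[:,:60]=0
c=max(cv2.findContours(m,0,2)[0],key=cv2.contourArea)
P=np.array([onz(T,p,0.018)[:2] for p in c[:,0].astype(float)]).astype(np.float32)
r=cv2.minAreaRect(P);print("board",r,cv2.boxPoints(r).tolist())
for nm,lo,hi,reg in(("redcap",(0,120,90),(8,255,255),(200,220,200,225)),):
    m=cv2.inRange(hsv,lo,hi)|cv2.inRange(hsv,(172,120,90),(180,255,255))
    k=np.zeros_like(m);k[reg[2]:reg[3],reg[0]:reg[1]]=1;ys,xs=np.nonzero(m*k)
    print(nm,len(xs),xs.mean(),ys.mean(),onz(T,(xs.mean(),ys.mean()),.11))
print("blue spout",onz(T,(268,249),.182),"tall",onz(T,(301,167),.155),"tape",onz(T,(378,227),.02))
a=cv2.resize(T["pixels"][155:265,285:405],None,fx=4,fy=4,interpolation=2)[:,:400*1]
a=cv2.resize(T["pixels"][160:255,290:390],None,fx=4,fy=4,interpolation=2)
b=cv2.resize(S["pixels"][160:255,285:385],None,fx=4,fy=4,interpolation=2)
cv2.imwrite("pics/tray0.png",np.hstack([a,b])[:,:,::-1])
E
```

```text
board ((0.4669334590435028, 0.25103145837783813), (0.1518692970275879, 0.1760443150997162), 26.155881881713867) [[0.3599731922149658, 0.29656684398651123], [0.4375761151313782, 0.1385498195886612], [0.5738937258720398, 0.20549607276916504], [0.49629080295562744, 0.36351311206817627]]
redcap 37 209.9189189189189 213.54054054054055 [0.51557519 0.03124149 0.11      ]
blue spout [ 0.43261755 -0.10772017  0.182     ] tall [ 0.62629719 -0.18738413  0.155     ] tape [ 0.48574371 -0.41482218  0.02      ]
```

View pics/tray0.png

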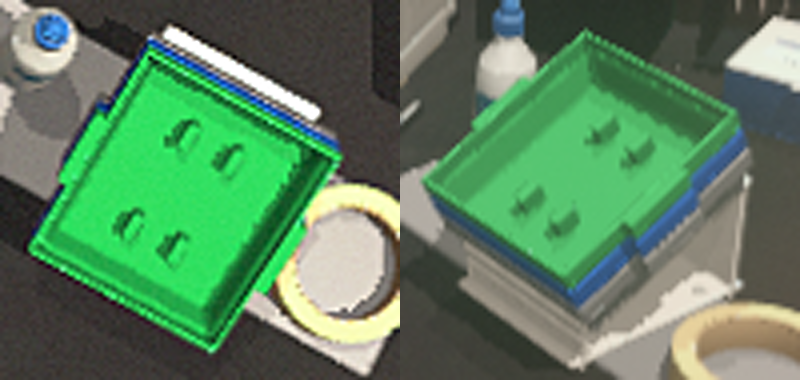

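The crops show the green rim corners (top view crop: 150,50; 340,155; 212,352; 30,250; scene crop: 187,32; 340,112; 172,288; 25,182). The high edge of the rack is at upper right, with the lugs beside the tall bottle and the tape.

```bash
python3 - <<'E'
from h import *
S=pickle.load(open("scene.pkl","rb"));T=pickle.load(open("top.pkl","rb"))
t=np.array([[150,50],[340,155],[212,352],[30,250]])/4+[290,160]-.4
s=np.array([[187,32],[340,112],[172,288],[25,182]])/4+[285,160]-.4
X=[]
for a,b in zip(t,s):
    p,e=tri(T,a,S,b);X.append(p);print(p.round(4),round(e,4))
BL,BR,FR,FL=X
print("sides",[np.linalg.norm(a-b).round(4) for a,b in((BL,BR),(BR,FR),(FR,FL),(FL,BL))])
xd=(BL+BR-FR-FL);xd/=np.linalg.norm(xd);yd=(FL+BL-FR-BR);yd-=xd*(yd@xd);yd/=np.linalg.norm(yd);z=np.cross(xd,yd)
C=sum(X)/4;print("x",xd,"y",yd,"z",z,"tilt",np.arccos(z[2]),"yaw x",np.degrees(np.arctan2(xd[1],xd[0])),"C",C)
yaw=np.arctan2(xd[1],xd[0])
for l in(69,-69):print("lug",C+yd*l/1e3)
print("origin",C-z*.036)
# lugs outer ends top view check, tall bottle two-view
print("tall",tri(T,(50/4+290,160+30/4),S,((508-400)/4+285,160+0/4)))
E
```

```text
[ 0.6139 -0.2489  0.1592] 0.0009
[ 0.5525 -0.3647  0.1591] 0.0009
[ 0.4337 -0.3034  0.0871] 0.0037
[ 0.4967 -0.1854  0.0933] 0.0003
sides [np.float64(0.1311), np.float64(0.1518), np.float64(0.1339), np.float64(0.1487)]
x [ 0.78563962 -0.41521324  0.4586593 ] y [0.45917334 0.88817386 0.01752234] z [-0.41464471  0.19683788  0.88843943] tilt 0.47686240918198514 yaw x -27.856605770750836 C [ 0.52418286 -0.27561007  0.12468131]
lug [ 0.55586582 -0.21432607  0.12589035]
lug [ 0.4924999  -0.33689406  0.12347226]
origin [ 0.53911007 -0.28269623  0.09269749]
tall (array([ 0.62403473, -0.19027993,  0.1642037 ]), np.float64(0.0012121008300624144))
```

```bash
U='{"dz":1}'
python3 -m handwheel '[{"dz":1},{"dz":1},{"dz":1},{"dx":0.61,"dy":-0.958},{"dx":0.61,"dy":-0.958},{"dx":0.61,"dy":-0.958},{"dx":0.61,"dy":-0.958},{"dx":0.61,"dy":-0.958}]' 20
python3 -m handwheel '[{"dx":0.61,"dy":-0.958},{"dx":0.61,"dy":-0.958},{"dx":0.61,"dy":-0.958},{"dx":0.61,"dy":-0.958},{"dx":0.61,"dy":-0.958},{"dx":0.61,"dy":-0.958},{"dx":0.61,"dy":-0.958},{"dx":0.13,"dy":-1}]'
python3 -m handwheel '[{"dx":0.13,"dy":-1},{"dx":0.13,"dy":-1},{"dx":0.13,"dy":-1},{"dx":0.13,"dy":-1},{"dx":0.13,"dy":-1},{"dx":0.13,"dy":-1},{"dx":0.13,"dy":-1},{"dx":0.13,"dy":-1}]'
python3 -m handwheel '[{"dy":-1,"az":-0.03},{"dy":-1,"az":-0.03},{"dy":-1},{"dy":-1},{"dy":-1},{"dy":-1},{"dy":-1},{"dy":-1}]'
python3 -c "
from station import readout;s=readout.read_state();print(s['q'].round(1))"
```

```text
[-74.5  26.9  -2.8  87.9   1.4  65.4  -4.7]validation failed for argument at $[0]...
validation failed for argument at $[0]...
validation failed for argument at $[0]...
validation failed for argument at $[0]...
```

```bash
python3 -m handwheel '[{"ax":0,"ay":0,"az":0,"dx":0,"dy":0,"dz":1,"fingers":1},{"ax":0,"ay":0,"az":0,"dx":0,"dy":0,"dz":1,"fingers":1},{"ax":0,"ay":0,"az":0,"dx":0,"dy":0,"dz":1,"fingers":1},{"ax":0,"ay":0,"az":0,"dx":0.61,"dy":-0.96,"dz":0,"fingers":1},{"ax":0,"ay":0,"az":0,"dx":0.61,"dy":-0.96,"dz":0,"fingers":1},{"ax":0,"ay":0,"az":0,"dx":0.61,"dy":-0.96,"dz":0,"fingers":1},{"ax":0,"ay":0,"az":0,"dx":0.61,"dy":-0.96,"dz":0,"fingers":1},{"ax":0,"ay":0,"az":0,"dx":0.61,"dy":-0.96,"dz":0,"fingers":1}]' 20
```

```text
time_s: 0.95
tool_pos: [0.2907, 0.4997, 0.3123]
tcp_rot: [-180.0, -0.0, 162.9]
force: [0.3, 0.1, 0.8]
opening: 0.0867
gripper_force: 0.0
```

```bash
python3 -m handwheel '[{"ax":0,"ay":0,"az":0,"dx":0.61,"dy":-0.96,"dz":0,"fingers":1},{"ax":0,"ay":0,"az":0,"dx":0.61,"dy":-0.96,"dz":0,"fingers":1},{"ax":0,"ay":0,"az":0,"dx":0.61,"dy":-0.96,"dz":0,"fingers":1},{"ax":0,"ay":0,"az":0,"dx":0.61,"dy":-0.96,"dz":0,"fingers":1},{"ax":0,"ay":0,"az":0,"dx":0.61,"dy":-0.96,"dz":0,"fingers":1},{"ax":0,"ay":0,"az":0,"dx":0.61,"dy":-0.96,"dz":0,"fingers":1},{"ax":0,"ay":0,"az":0,"dx":0.61,"dy":-0.96,"dz":0,"fingers":1},{"ax":0,"ay":0,"az":0,"dx":0.2,"dy":-1,"dz":0,"fingers":1}]'
python3 -m handwheel '[{"ax":0,"ay":0,"az":0,"dx":0.2,"dy":-1,"dz":0,"fingers":1},{"ax":0,"ay":0,"az":0,"dx":0.2,"dy":-1,"dz":0,"fingers":1},{"ax":0,"ay":0,"az":0,"dx":0.1,"dy":-1,"dz":0,"fingers":1},{"ax":0,"ay":0,"az":0,"dx":0.1,"dy":-1,"dz":0,"fingers":1},{"ax":0,"ay":0,"az":0,"dx":0.1,"dy":-1,"dz":0,"fingers":1},{"ax":0,"ay":0,"az":0,"dx":0.1,"dy":-1,"dz":0,"fingers":1},{"ax":0,"ay":0,"az":0,"dx":0,"dy":-1,"dz":0,"fingers":1},{"ax":0,"ay":0,"az":0,"dx":0,"dy":-1,"dz":0,"fingers":1}]'
python3 -m handwheel '[{"ax":0,"ay":0,"az":-0.03,"dx":0,"dy":-1,"dz":0,"fingers":1},{"ax":0,"ay":0,"az":-0.03,"dx":0,"dy":-1,"dz":0,"fingers":1},{"ax":0,"ay":0,"az":0,"dx":0,"dy":-1,"dz":0,"fingers":1},{"ax":0,"ay":0,"az":0,"dx":0,"dy":-1,"dz":0,"fingers":1},{"ax":0,"ay":0,"az":0,"dx":0,"dy":-1,"dz":0,"fingers":1},{"ax":0,"ay":0,"az":0,"dx":0,"dy":-1,"dz":0,"fingers":1},{"ax":0,"ay":0,"az":0,"dx":0,"dy":-1,"dz":0,"fingers":1},{"ax":0,"ay":0,"az":0,"dx":-0.3,"dy":-1,"dz":0,"fingers":1}]'
python3 -m handwheel '[{"ax":-0.0167,"ay":-0.0317,"az":0,"dx":-0.3,"dy":-1,"dz":0,"fingers":1},{"ax":-0.0167,"ay":-0.0317,"az":0,"dx":-0.3,"dy":-1,"dz":0,"fingers":1},{"ax":-0.0167,"ay":-0.0317,"az":0,"dx":-0.3,"dy":-1,"dz":0,"fingers":1},{"ax":-0.0167,"ay":-0.0317,"az":0,"dx":-0.3,"dy":-0.5,"dz":0,"fingers":1},{"ax":0,"ay":0,"az":0,"dx":0,"dy":0,"dz":0,"fingers":1}]'
python3 -c "
from station import readout;s=readout.read_state();print(s['q'].round(1))"
```

```text
time_s: 1.75
tool_pos: [0.4256, 0.2678, 0.3123]
tcp_rot: [-180.0, 0.0, 162.8]
force: [-0.5, -0.5, -0.0]
opening: 0.087
gripper_force: 0.0
time_s: 2.55
tool_pos: [0.4479, 0.0282, 0.3124]
tcp_rot: [180.0, -0.0, 162.9]
force: [1.0, -0.3, -0.5]
opening: 0.087
gripper_force: 0.0
time_s: 3.35
tool_pos: [0.4396, -0.2114, 0.3124]
tcp_rot: [-180.0, 0.0, 152.1]
force: [0.5, -0.6, -1.1]
opening: 0.087
gripper_force: 0.0
time_s: 3.85
tool_pos: [0.3984, -0.3162, 0.3105]
tcp_rot: [179.7, 25.6, 151.7]
force: [-0.2, 0.9, -1.7]
opening: 0.0874
gripper_force: 0.0
[ -9.2 -10.3  40.  121.7   7.3  40.8  89.2]
```

```bash
python3 -m handwheel '[{"ax":0,"ay":0,"az":0,"dx":0.53,"dy":0.03,"dz":-0.88,"fingers":1},{"ax":0,"ay":0,"az":0,"dx":0.53,"dy":0.03,"dz":-0.88,"fingers":1},{"ax":0,"ay":0,"az":0,"dx":0.53,"dy":0.03,"dz":-0.88,"fingers":1},{"ax":0,"ay":0,"az":0,"dx":0,"dy":0,"dz":0,"fingers":1}]'
python3 - <<'E'
from station import readout,capture
import cv2,pickle
s=readout.read_state();c=capture("wrist");c["pos"]=s["tool_pos"];c["rot"]=s["tcp_rot"];pickle.dump(c,open("w1.pkl","wb"))
print(s["tool_pos"],s["tcp_rot"],c["intrinsics"],c["D"]);cv2.imwrite("pics/w1.png",c["pixels"][:,:,::-1])
E
```

```text
time_s: 4.25
tool_pos: [0.4516, -0.3103, 0.2297]
tcp_rot: [-179.9, 25.3, 152.3]
force: [-0.2, 0.1, 0.0]
opening: 0.0867
gripper_force: 0.0
[ 0.45157687 -0.3102773   0.22973237] [-179.86045172   25.32859839  152.33851584] [[343.7675526    0.         251.25890594]
 [  0.         343.7675526  194.68670787]
 [  0.           0.           1.        ]] [0.00433413 0.         0.         0.         0.        ]
```

View pics/w1.png

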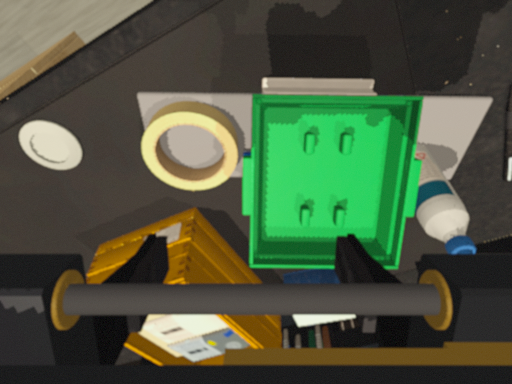

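The wrist view shows the green tray square to the image. The right lug is on the left at about (247,184) (rows 153–215), and the left lug is at (413,184). I measure both from the colour mask on the rim plane.

```bash
cat >> h.py <<'E'
from scipy.spatial.transform import Rotation as Ro
def wray(c,px):
    p=cv2.undistortPoints(np.array([[px]],float),c["intrinsics"],np.array(c["D"],float))[0,0]
    T=np.array(c["T_tool_cam"]);R=Ro.from_euler("xyz",c["rot"],degrees=True).as_matrix()
    d=R@T[:3,:3]@np.array([p[0],p[1],1]);return c["pos"]+R@T[:3,3],d/np.linalg.norm(d)
E
python3 - <<'E'
from h import *
c=pickle.load(open("w1.pkl","rb"))
m=cv2.inRange(cv2.cvtColor(c["pixels"],cv2.COLOR_RGB2HSV),(50,120,60),(75,255,255))
k=max(cv2.findContours(m,0,2)[0],key=cv2.contourArea);M=np.zeros_like(m);cv2.drawContours(M,[k],-1,255,-1)
L=[];
for r in range(96,272,4):
    x=np.nonzero(M[r])[0];L.append((r,x.min(),x.max()))
print(L)
t,yw=np.radians(25.8),np.radians(-27.8)
z=np.array([-np.sin(t)*np.cos(yw),-np.sin(t)*np.sin(yw),np.cos(t)])
xd=np.array([np.cos(t)*np.cos(yw),np.cos(t)*np.sin(yw),np.sin(t)]);yd=np.cross(z,xd)
C=np.array([.524,-.2756,.1245])
P=lambda px:(lambda o,d:o+d*((C-o)@z)/(d@z))(*wray(c,px))
for n,px in dict(R0=(243,153),R1=(243,215),L0=(421,153),L1=(419.5,217),FR=(252,96),FL=(421.5,97),BR=(250,268),BL=(398,268)).items():
    p=P(px);print(n,p.round(4),"tray xy mm",((p-C)@xd*1e3).round(1),((p-C)@yd*1e3).round(1))
E
```

```text
[(96, np.int64(253), np.int64(421)), (100, np.int64(253), np.int64(421)), (104, np.int64(253), np.int64(421)), (108, np.int64(253), np.int64(420)), (112, np.int64(253), np.int64(420)), (116, np.int64(253), np.int64(419)), (120, np.int64(253), np.int64(418)), (124, np.int64(253), np.int64(418)), (128, np.int64(252), np.int64(417)), (132, np.int64(252), np.int64(417)), (136, np.int64(252), np.int64(416)), (140, np.int64(252), np.int64(415)), (144, np.int64(252), np.int64(415)), (148, np.int64(251), np.int64(415)), (152, np.int64(251), np.int64(414)), (156, np.int64(244), np.int64(413)), (160, np.int64(243), np.int64(420)), (164, np.int64(243), np.int64(420)), (168, np.int64(243), np.int64(420)), (172, np.int64(243), np.int64(419)), (176, np.int64(243), np.int64(419)), (180, np.int64(242), np.int64(418)), (184, np.int64(242), np.int64(417)), (188, np.int64(242), np.int64(418)), (192, np.int64(242), np.int64(417)), (196, np.int64(242), np.int64(416)), (200, np.int64(242), np.int64(416)), (204, np.int64(242), np.int64(415)), (208, np.int64(242), np.int64(415)), (212, np.int64(242), np.int
[... 235 characters left out ...]
0, np.int64(249), np.int64(402)), (244, np.int64(249), np.int64(401)), (248, np.int64(249), np.int64(401)), (252, np.int64(249), np.int64(400)), (256, np.int64(248), np.int64(399)), (260, np.int64(248), np.int64(399)), (264, np.int64(249), np.int64(398)), (268, np.int64(251), np.int64(397))]
R0 [ 0.4674 -0.3255  0.1116] tray xy mm -29.7 -70.5
R1 [ 0.5102 -0.3484  0.135 ] tray xy mm 24.1 -70.8
L0 [ 0.535  -0.1971  0.1115] tray xy mm -29.8 74.6
L1 [ 0.5825 -0.2145  0.1357] tray xy mm 25.8 81.3
FR [ 0.4352 -0.3002  0.0921] tray xy mm -74.5 -63.2
FL [ 0.4973 -0.1839  0.0924] tray xy mm -73.7 68.7
BR [ 0.5537 -0.3645  0.1572] tray xy mm 75.2 -64.8
BL [ 0.6158 -0.2461  0.1571] tray xy mm 74.9 68.9
```

```bash
python3 -m handwheel '[{"ax":0,"ay":0,"az":0,"dx":0.29,"dy":-0.18,"dz":-0.76,"fingers":0.5},{"ax":0,"ay":0,"az":0,"dx":0.29,"dy":-0.18,"dz":-0.76,"fingers":0.5},{"ax":0,"ay":0,"az":0,"dx":0.29,"dy":-0.18,"dz":-0.76,"fingers":0.5},{"ax":0,"ay":0,"az":0,"dx":0.29,"dy":-0.18,"dz":-0.76,"fingers":0.5},{"ax":0,"ay":0,"az":0,"dx":0,"dy":0,"dz":0,"fingers":0.5},{"ax":0,"ay":0,"az":0,"dx":0,"dy":0,"dz":0,"fingers":0.5},{"ax":0,"ay":0,"az":0,"dx":0,"dy":0,"dz":0,"fingers":0.5}]'
python3 - <<'E'
from h import *
from station import readout,capture
s=readout.read_state();c=capture("wrist");print(s["tool_pos"],s["tcp_rot"],s["opening"]);cv2.imwrite("pics/w2.png",c["pixels"][:,:,::-1])
C=np.array([.524,-.2756,.1245]);t,yw=np.radians(25.8),np.radians(-27.8)
z=np.array([-np.sin(t)*np.cos(yw),-np.sin(t)*np.sin(yw),np.cos(t)]);xd=np.array([np.cos(t)*np.cos(yw),np.cos(t)*np.sin(yw),np.sin(t)]);yd=np.cross(z,xd)
d=s["tool_pos"]-C;print("tray",d@xd,d@yd,d@z); tg=C-.0675*yd-.013*z;print((tg-s["tool_pos"])/.03)
E
```

```text
time_s: 5.0
tool_pos: [0.4863, -0.3348, 0.1443]
tcp_rot: [179.9, 26.0, 152.0]
force: [-0.4, 0.5, 0.7]
opening: 0.0446
gripper_force: 0.0
[ 0.48627203 -0.33482656  0.14425337] [179.88378341  25.96449742 152.04188258] 0.04463235520857162
tray 0.0034195745553610678 -0.0699865066180529 0.020287326574915603
[ 0.37506112 -0.1040492  -1.04858367]
```

View pics/w2.png

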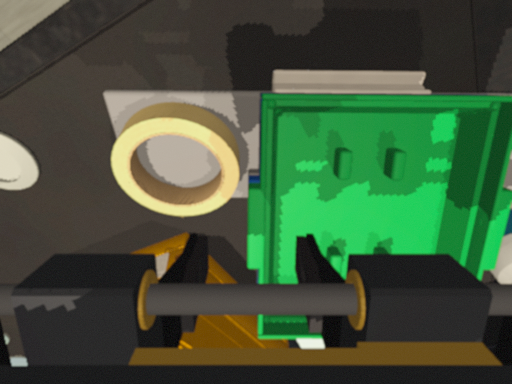

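The fingertips (about 200 and 303, mid 251) straddle the right lug (248–260). I go down 34 mm and pinch.

```bash
python3 -m handwheel '[{"ax":0,"ay":0,"az":0,"dx":0.125,"dy":-0.035,"dz":-0.35,"fingers":0.5},{"ax":0,"ay":0,"az":0,"dx":0.125,"dy":-0.035,"dz":-0.35,"fingers":0.5},{"ax":0,"ay":0,"az":0,"dx":0.125,"dy":-0.035,"dz":-0.35,"fingers":0.5},{"ax":0,"ay":0,"az":0,"dx":0,"dy":0,"dz":0,"fingers":0.5},{"ax":0,"ay":0,"az":0,"dx":0,"dy":0,"dz":0,"fingers":0.5}]' 40
python3 -m handwheel '[{"ax":0,"ay":0,"az":0,"dx":0,"dy":0,"dz":0,"fingers":0},{"ax":0,"ay":0,"az":0,"dx":0,"dy":0,"dz":0,"fingers":0},{"ax":0,"ay":0,"az":0,"dx":0,"dy":0,"dz":0,"fingers":0},{"ax":0,"ay":0,"az":0,"dx":0,"dy":0,"dz":0,"fingers":0},{"ax":0,"ay":0,"az":0,"dx":0,"dy":0,"dz":0,"fingers":0},{"ax":0,"ay":0,"az":0,"dx":0,"dy":0,"dz":0,"fingers":0}]' 40
```

```text
time_s: 5.55
tool_pos: [0.4973, -0.3376, 0.1118]
tcp_rot: [179.9, 25.9, 152.1]
force: [0.3, -0.3, -1.3]
opening: 0.0437
gripper_force: 0.0
time_s: 6.15
tool_pos: [0.4969, -0.3374, 0.1108]
tcp_rot: [179.9, 25.8, 152.1]
force: [-1.6, 0.6, 2.3]
opening: 0.0129
gripper_force: 39.3
```

```bash
python3 -m handwheel '[{"ax":0,"ay":0,"az":0,"dx":-0.04,"dy":0.02,"dz":0.09,"fingers":0},{"ax":0,"ay":0,"az":0,"dx":-0.077,"dy":0.04,"dz":0.18,"fingers":0},{"ax":0,"ay":0,"az":0,"dx":-0.077,"dy":0.04,"dz":0.18,"fingers":0},{"ax":0,"ay":0,"az":0,"dx":-0.077,"dy":0.04,"dz":0.18,"fingers":0},{"ax":0,"ay":0,"az":0,"dx":0,"dy":0,"dz":0,"fingers":0}]'
python3 - <<'E'
from station import readout,capture
import cv2,numpy as np
print(readout.read_state()["wrist_torque"])
a=capture("scene")["pixels"][130:270,250:410];a=cv2.resize(a,None,fx=2.5,fy=2.5,interpolation=2)
b=capture("wrist")["pixels"][:350,100:];b=cv2.resize(b,(400,350))
cv2.imwrite("pics/l1.png",np.hstack([a,b])[:,:,::-1])
E
```

```text
time_s: 6.65
tool_pos: [0.4888, -0.3334, 0.1304]
tcp_rot: [179.9, 25.9, 152.1]
force: [0.6, 0.2, -1.3]
opening: 0.0094
gripper_force: 59.2
[ 0.20296573  0.73687173 -0.01332589]
```

View pics/l1.png

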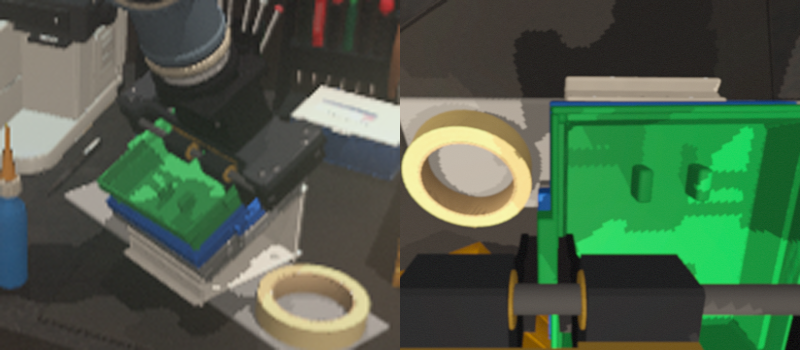

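The blue tray stays behind and the green one rises cleanly. I continue lifting, then level it.

```bash
python3 -m handwheel '[{"ax":0,"ay":0,"az":0,"dx":-0.17,"dy":0.09,"dz":0.4,"fingers":0},{"ax":0,"ay":0,"az":0,"dx":-0.257,"dy":0.135,"dz":0.6,"fingers":0},{"ax":0,"ay":0,"az":0,"dx":-0.257,"dy":0.135,"dz":0.6,"fingers":0},{"ax":0,"ay":0,"az":0,"dx":-0.257,"dy":0.135,"dz":0.6,"fingers":0},{"ax":0,"ay":0,"az":0,"dx":-0.257,"dy":0.135,"dz":0.6,"fingers":0},{"ax":0,"ay":0,"az":0,"dx":0,"dy":0,"dz":0.8,"fingers":0},{"ax":0,"ay":0,"az":0,"dx":0,"dy":0,"dz":0.8,"fingers":0},{"ax":0,"ay":0,"az":0,"dx":0,"dy":0,"dz":0.8,"fingers":0}]'
python3 -m handwheel '[{"ax":0.0084,"ay":0.0158,"az":0,"dx":0,"dy":0,"dz":0.5,"fingers":0},{"ax":0.0167,"ay":0.0317,"az":0,"dx":0,"dy":0.3,"dz":0,"fingers":0},{"ax":0.0167,"ay":0.0317,"az":0,"dx":0,"dy":0.5,"dz":0,"fingers":0},{"ax":0.0167,"ay":0.0317,"az":0,"dx":0,"dy":0.7,"dz":0,"fingers":0},{"ax":0.0084,"ay":0.0158,"az":0,"dx":0,"dy":0.7,"dz":0,"fingers":0},{"ax":0,"ay":0,"az":-0.02,"dx":0,"dy":0.7,"dz":0,"fingers":0},{"ax":0,"ay":0,"az":-0.03,"dx":0,"dy":0.7,"dz":0,"fingers":0},{"ax":0,"ay":0,"az":-0.03,"dx":0,"dy":0.7,"dz":0,"fingers":0}]'
python3 -m handwheel '[{"ax":0,"ay":0,"az":-0.03,"dx":0,"dy":0.7,"dz":0,"fingers":0},{"ax":0,"ay":0,"az":-0.03,"dx":0,"dy":0.7,"dz":0,"fingers":0},{"ax":0,"ay":0,"az":-0.03,"dx":0,"dy":0.7,"dz":0,"fingers":0},{"ax":0,"ay":0,"az":-0.03,"dx":0,"dy":0.7,"dz":0,"fingers":0},{"ax":0,"ay":0,"az":0,"dx":0,"dy":0.7,"dz":0,"fingers":0},{"ax":0,"ay":0,"az":0,"dx":0,"dy":0.7,"dz":0,"fingers":0},{"ax":0,"ay":0,"az":0,"dx":0,"dy":0.7,"dz":0,"fingers":0},{"ax":0,"ay":0,"az":0,"dx":0,"dy":0.7,"dz":0,"fingers":0}]'
python3 -m handwheel '[{"ax":0,"ay":0,"az":0,"dx":0,"dy":0.7,"dz":0,"fingers":0},{"ax":0,"ay":0,"az":0,"dx":0,"dy":0.7,"dz":0,"fingers":0},{"ax":0,"ay":0,"az":0,"dx":0,"dy":0.7,"dz":0,"fingers":0},{"ax":0,"ay":0,"az":0,"dx":0,"dy":0.7,"dz":0,"fingers":0},{"ax":0,"ay":0,"az":0,"dx":0,"dy":0.7,"dz":0,"fingers":0},{"ax":0,"ay":0,"az":0,"dx":0,"dy":0.5,"dz":0,"fingers":0},{"ax":0,"ay":0,"az":0,"dx":0,"dy":0.3,"dz":0,"fingers":0},{"ax":0,"ay":0,"az":0,"dx":0,"dy":0,"dz":0,"fingers":0}]'
python3 -c "
from station import readout;s=readout.read_state();print(s['q'].round(1),s['wrist_torque'])"
```

```text
time_s: 7.55
tool_pos: [0.4525, -0.3142, 0.2861]
tcp_rot: [179.9, 25.7, 152.1]
force: [0.0, 0.7, -1.9]
opening: 0.0097
gripper_force: 59.2
time_s: 8.35
tool_pos: [0.4529, -0.1847, 0.3001]
tcp_rot: [-180.0, -0.0, 137.4]
force: [-0.2, 0.1, -2.7]
opening: 0.0097
gripper_force: 59.2
time_s: 9.15
tool_pos: [0.4496, -0.02, 0.2993]
tcp_rot: [-179.5, -0.0, 115.7]
force: [-7.2, -5.8, 0.1]
opening: 0.0121
gripper_force: 51.1
time_s: 9.95
tool_pos: [0.4503, 0.1112, 0.2994]
tcp_rot: [-179.6, -0.1, 116.0]
force: [-6.7, -3.5, 1.4]
opening: 0.0117
gripper_force: 50.9
[-54.7   2.3  37.5 110.6  -1.5  68.    9.3] [-0.88799309  1.43525821 -0.67894912]
```

A steady 7 N side force appeared, so I look at the scene and wrist cameras.

```bash
python3 - <<'E'
from station import readout,capture
import cv2,numpy as np
a=capture("scene")["pixels"][0:260,80:400];a=cv2.resize(a,(400,325),interpolation=2)
b=cv2.resize(capture("wrist")["pixels"],(400,300));t=cv2.resize(capture("top")["pixels"][90:350,60:400],(400,306));
o=np.zeros((600,800,3),np.uint8);o[:325,:400]=a;o[:300,400:]=b;o[300:600,400:]=t[:300]
cv2.imwrite("pics/m1.png",o[:,:,::-1])
E
```

```text
(no output)
```

View pics/m1.png

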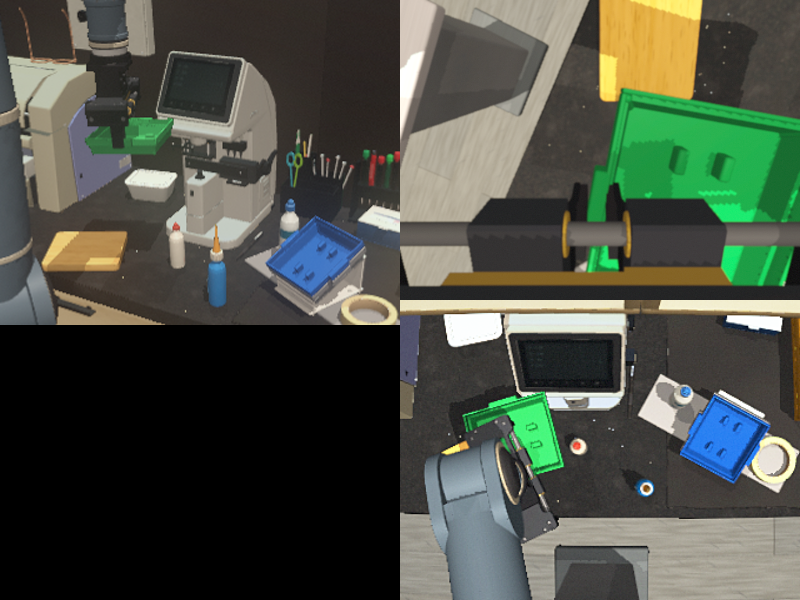

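The tray's far corner has bumped the instrument head and turned a little in the grip. I back off towards the robot, then measure how the tray sits.

```bash
python3 -m handwheel '[{"ax":0,"ay":0,"az":0,"dx":-0.5,"dy":0.2,"dz":0,"fingers":0},{"ax":0,"ay":0,"az":0,"dx":-0.5,"dy":0.2,"dz":0,"fingers":0},{"ax":0,"ay":0,"az":0,"dx":0,"dy":0.8,"dz":-0.2,"fingers":0},{"ax":0,"ay":0,"az":0,"dx":0,"dy":0.8,"dz":-0.5,"fingers":0},{"ax":0,"ay":0,"az":0,"dx":0,"dy":0.8,"dz":-0.5,"fingers":0},{"ax":0,"ay":0,"az":0,"dx":0,"dy":0.5,"dz":-0.5,"fingers":0},{"ax":0,"ay":0,"az":0,"dx":0,"dy":0,"dz":0,"fingers":0},{"ax":0,"ay":0,"az":0,"dx":0,"dy":0,"dz":0,"fingers":0}]'
python3 - <<'E'
from station import readout,capture
import cv2,numpy as np,pickle
s=readout.read_state();print(s["tool_pos"],s["tcp_rot"],s["wrist_torque"])
c=capture("wrist");c["pos"]=s["tool_pos"];c["rot"]=s["tcp_rot"];pickle.dump(c,open("w3.pkl","wb"))
a=capture("scene")["pixels"][60:310,40:240];a=cv2.resize(a,(400,500),interpolation=2)
o=np.zeros((500,800,3),np.uint8);o[:,:400]=a;o[:300,400:]=cv2.resize(c["pixels"],(400,300))
cv2.imwrite("pics/m2.png",o[:,:,::-1])
E
```

```text
time_s: 10.9
tool_pos: [0.4229, 0.2099, 0.2495]
tcp_rot: [-180.0, 0.1, 116.1]
force: [-0.0, 0.2, -1.8]
opening: 0.0094
gripper_force: 50.1
[0.42294392 0.20987518 0.24949254] [-1.79970834e+02  5.23469725e-02  1.16055674e+02] [-0.13386041  0.11480566  0.04272143]
```

View pics/m2.png

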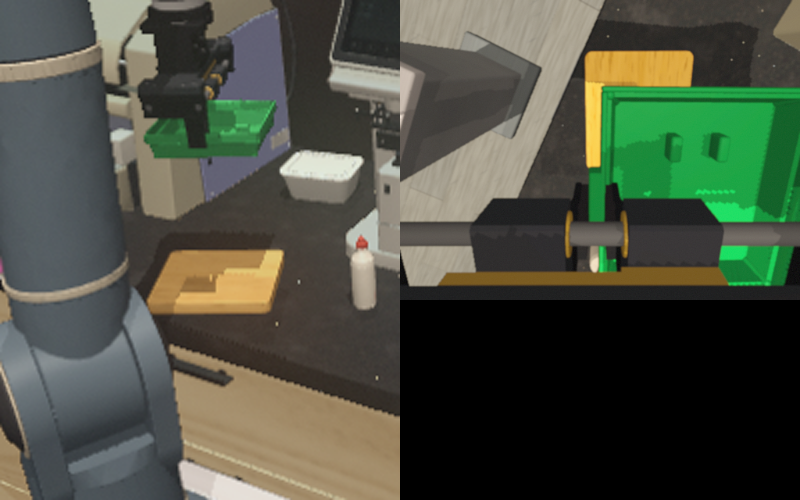

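Backed off, the tray sits square in the grip again (opening 9.4 mm, no force), with its front rim level at row ~88 of the small view. Now I measure its pose against the board.

```bash
python3 - <<'E'
from h import *
c=pickle.load(open("w3.pkl","rb"))
m=cv2.inRange(cv2.cvtColor(c["pixels"],cv2.COLOR_RGB2HSV),(50,120,60),(75,255,255))
k=max(cv2.findContours(m,0,2)[0],key=cv2.contourArea);M=np.zeros_like(m);cv2.drawContours(M,[k],-1,255,-1)
cols=[(x,np.nonzero(M[:,x])[0].min()) for x in range(258,512,25)];print(cols)
print([(r,np.nonzero(M[r])[0].min()) for r in range(110,260,12)])
zr=c["pos"][2]+.014
def P(px):
    o,d=wray(c,px);return o+d*(zr-o[2])/d[2]
R=Ro.from_euler("xyz",c["rot"],degrees=True).as_matrix()
tl=lambda p:((p-c["pos"])@R*1e3).round(1)
for px in (cols[0],cols[-1],(258,115),(251,200)):print(px,P(px).round(4),"tool",tl(P(px)))
a,b=P(cols[0]),P(cols[-1]);d=b-a;print("y edge dir deg",np.degrees(np.arctan2(d[1],d[0])))
E
```

```text
[(258, np.int64(131)), (283, np.int64(111)), (308, np.int64(111)), (333, np.int64(112)), (358, np.int64(112)), (383, np.int64(111)), (408, np.int64(111)), (433, np.int64(111)), (458, np.int64(112)), (483, np.int64(112)), (508, np.int64(112))]
[(110, np.int64(374)), (122, np.int64(259)), (134, np.int64(258)), (146, np.int64(258)), (158, np.int64(258)), (170, np.int64(258)), (182, np.int64(258)), (194, np.int64(258)), (206, np.int64(258)), (218, np.int64(242)), (230, np.int64(242)), (242, np.int64(241)), (254, np.int64(241))]
(258, np.int64(131)) [0.3973 0.2703 0.2635] tool [ 65.6   3.5 -14.1]
(508, np.int64(112)) [0.4879 0.3231 0.2635] tool [ 73.2 108.1 -14.1]
(258, 115) [0.3943 0.2763 0.2635] tool [ 72.2   3.5 -14.1]
(251, 200) [0.4082 0.2412 0.2635] tool [ 34.6   0.5 -14. ]
y edge dir deg 30.23059100810976
```

```bash
python3 -m handwheel '[{"ax":0,"ay":0,"az":0,"dx":-0.32,"dy":0.19,"dz":-0.3,"fingers":0},{"ax":0,"ay":0,"az":0,"dx":-0.31,"dy":0.19,"dz":-0.9,"fingers":0},{"ax":0,"ay":0,"az":0,"dx":0,"dy":0,"dz":-1,"fingers":0},{"ax":0,"ay":0,"az":0,"dx":0,"dy":0,"dz":-1,"fingers":0},{"ax":0,"ay":0,"az":0,"dx":0,"dy":0,"dz":-1,"fingers":0},{"ax":0,"ay":0,"az":0,"dx":0,"dy":0,"dz":-1,"fingers":0},{"ax":0,"ay":0,"az":0,"dx":0,"dy":0,"dz":-0.8,"fingers":0},{"ax":0,"ay":0,"az":0,"dx":0,"dy":0,"dz":-0.4,"fingers":0}]'
python3 -m handwheel '[{"ax":0,"ay":0,"az":0,"dx":0,"dy":0,"dz":0,"fingers":0},{"ax":0,"ay":0,"az":0,"dx":0,"dy":0,"dz":-0.13,"fingers":0},{"ax":0,"ay":0,"az":0,"dx":0,"dy":0,"dz":-0.13,"fingers":0},{"ax":0,"ay":0,"az":0,"dx":0,"dy":0,"dz":-0.07,"fingers":0},{"ax":0,"ay":0,"az":0,"dx":0,"dy":0,"dz":0,"fingers":0}]'
python3 -c "
from station import readout;s=readout.read_state();print(s['q'].round(1),s['wrist_torque'])"
```

```text
time_s: 11.8
tool_pos: [0.4025, 0.2213, 0.0559]
tcp_rot: [-179.9, 0.0, 116.1]
force: [-0.0, -0.6, -1.0]
opening: 0.0095
gripper_force: 50.1
time_s: 12.3
tool_pos: [0.4042, 0.2222, 0.0479]
tcp_rot: [179.9, -0.0, 116.1]
force: [-0.3, 0.9, -1.6]
opening: 0.0096
gripper_force: 50.1
[-54.8  23.   25.4 126.4 -17.6  33.8   9.7] [-0.14868272  0.1045763   0.00437119]
```

```bash
python3 -m handwheel '[{"ax":0,"ay":0,"az":0,"dx":0,"dy":0,"dz":-0.1,"fingers":0},{"ax":0,"ay":0,"az":0,"dx":0,"dy":0,"dz":-0.07,"fingers":0},{"ax":0,"ay":0,"az":0,"dx":0,"dy":0,"dz":0,"fingers":0}]'
python3 -m handwheel '[{"ax":0,"ay":0,"az":0,"dx":0,"dy":0,"dz":-0.05,"fingers":0},{"ax":0,"ay":0,"az":0,"dx":0,"dy":0,"dz":0,"fingers":0}]'
python3 -m handwheel '[{"ax":0,"ay":0,"az":0,"dx":0,"dy":0,"dz":-0.03,"fingers":0},{"ax":0,"ay":0,"az":0,"dx":0,"dy":0,"dz":0,"fingers":0}]'
```

```text
time_s: 12.6
tool_pos: [0.4044, 0.2219, 0.0427]
tcp_rot: [179.9, 0.0, 116.0]
force: [0.1, -1.9, 1.3]
opening: 0.0094
gripper_force: 48.2
time_s: 12.8
tool_pos: [0.4044, 0.222, 0.0412]
tcp_rot: [179.9, 0.0, 116.0]
force: [-0.5, -1.5, 2.8]
opening: 0.0096
gripper_force: 47.2
time_s: 13.0
tool_pos: [0.4043, 0.2219, 0.0404]
tcp_rot: [179.9, 0.0, 116.0]
force: [-1.7, -1.2, 4.8]
opening: 0.0092
gripper_force: 45.7
```

```bash
python3 -m handwheel '[{"ax":0,"ay":0,"az":0,"dx":0,"dy":0,"dz":0,"fingers":0.35},{"ax":0,"ay":0,"az":0,"dx":0,"dy":0,"dz":0,"fingers":0.35},{"ax":0,"ay":0,"az":0,"dx":0,"dy":0,"dz":0,"fingers":0.35},{"ax":0,"ay":0,"az":0,"dx":0,"dy":0,"dz":0,"fingers":0.35},{"ax":0,"ay":0,"az":0,"dx":0,"dy":0,"dz":0.3,"fingers":0.35},{"ax":0,"ay":0,"az":0,"dx":0,"dy":0,"dz":0.8,"fingers":0.35},{"ax":0,"ay":0,"az":0,"dx":0,"dy":0,"dz":1,"fingers":0.35},{"ax":0,"ay":0,"az":0,"dx":0,"dy":0,"dz":1,"fingers":0.35}]'
python3 -m handwheel '[{"ax":0,"ay":0,"az":0,"dx":0.3,"dy":-0.5,"dz":1,"fingers":1},{"ax":0,"ay":0,"az":0,"dx":0.3,"dy":-0.6,"dz":0.8,"fingers":1},{"ax":0,"ay":0,"az":0,"dx":0.3,"dy":-0.8,"dz":0.6,"fingers":1},{"ax":0,"ay":0,"az":0,"dx":0.3,"dy":-0.8,"dz":0.4,"fingers":1},{"ax":0,"ay":0,"az":0,"dx":0.3,"dy":-0.8,"dz":0.2,"fingers":1},{"ax":0,"ay":0,"az":0,"dx":0,"dy":0,"dz":0,"fingers":1}]'
python3 - <<'E'
from h import *
from station import readout,capture
s=readout.read_state();print(s["tool_pos"],s["q"].round(1))
c=capture("wrist");c["pos"]=s["tool_pos"];c["rot"]=s["tcp_rot"];pickle.dump(c,open("w4.pkl","wb"))
T=capture("top");S=capture("scene");pickle.dump((T,S),open("ts4.pkl","wb"))
G=lambda c:cv2.inRange(cv2.cvtColor(c["pixels"],cv2.COLOR_RGB2HSV),(50,110,50),(75,255,255))
for n,c in(("top",T),("scene",S)):
    k=max(cv2.findContours(G(c),0,2)[0],key=cv2.contourArea);print(n,cv2.contourArea(k))
    P=np.array([onz(c,p,.054)[:2] for p in k[:,0].astype(float)],np.float32);print(cv2.minAreaRect(P))
o=np.zeros((384,800,3),np.uint8);o[:,:400]=cv2.resize(S["pixels"][60:310,40:300],(400,384));o[:,400:]=cv2.resize(T["pixels"][100:350,60:320],(400,384))
cv2.imwrite("pics/p1.png",o[:,:,::-1])
E
```

```text
time_s: 13.8
tool_pos: [0.404, 0.2222, 0.1341]
tcp_rot: [180.0, 0.0, 116.1]
force: [0.2, 0.1, -0.4]
opening: 0.0301
gripper_force: 0.0
time_s: 14.4
tool_pos: [0.4509, 0.114, 0.2245]
tcp_rot: [179.8, 0.1, 115.8]
force: [-0.0, 0.1, -0.1]
opening: 0.0705
gripper_force: 0.0
[0.45085104 0.11404869 0.22453533] [-52.7   7.   36.8 116.8  -4.9  57.4  12.3]
top 420.0
((0.515276312828064, 0.27367228269577026), (0.050118185579776764, 0.14700888097286224), 24.67972183227539)
scene 1573.0
((0.4590301513671875, 0.2459128499031067), (0.1837407350540161, 0.1558099091053009), 25.294727325439453)
```

View pics/p1.png

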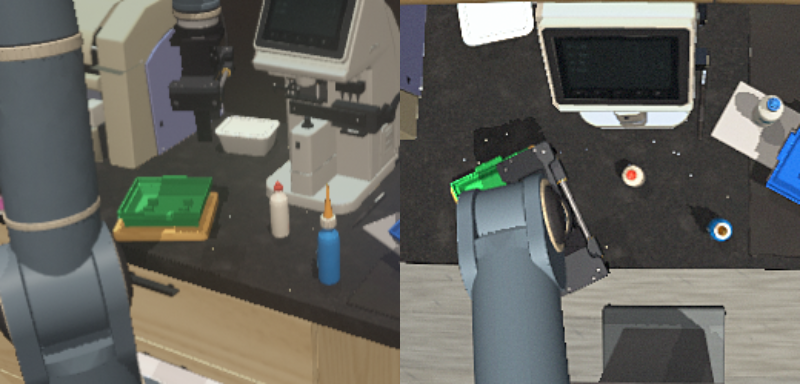

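The green tray sits on the board (scene crop 165,210) and the bottle (280,210) and blue bottle (328,250) are untouched. I move up and test whether the tool can lean sideways toward the bottle (62° about −tool y).

```bash
python3 -m handwheel '[{"ax":-0.0386,"ay":-0.019,"az":0,"dx":0,"dy":0,"dz":0.5,"fingers":1},{"ax":-0.0386,"ay":-0.019,"az":0,"dx":0,"dy":0,"dz":0.5,"fingers":1},{"ax":-0.0386,"ay":-0.019,"az":0,"dx":0,"dy":0,"dz":0.5,"fingers":1},{"ax":-0.0386,"ay":-0.019,"az":0,"dx":0,"dy":0,"dz":0.5,"fingers":1},{"ax":0,"ay":0,"az":0,"dx":0,"dy":0,"dz":0,"fingers":1}]'
python3 -c "
from station import readout;s=readout.read_state();print(s['q'].round(1))"
python3 -m handwheel '[{"ax":-0.0386,"ay":-0.019,"az":0,"dx":0,"dy":0,"dz":0,"fingers":1},{"ax":-0.0386,"ay":-0.019,"az":0,"dx":0,"dy":0,"dz":0,"fingers":1},{"ax":-0.0386,"ay":-0.019,"az":0,"dx":0,"dy":0,"dz":0,"fingers":1},{"ax":-0.0386,"ay":-0.019,"az":0,"dx":0,"dy":0,"dz":0,"fingers":1},{"ax":0,"ay":0,"az":0,"dx":0,"dy":0,"dz":0,"fingers":1}]'
python3 - <<'E'
from h import *
from station import readout,capture
s=readout.read_state();print(s["q"].round(1))
R=Ro.from_euler("xyz",s["tcp_rot"],degrees=True).as_matrix();print(R.round(3))
E
```

```text
time_s: 15.05
tool_pos: [0.4477, 0.1225, 0.2824]
tcp_rot: [180.0, 31.0, 116.8]
force: [0.5, 0.6, 0.1]
opening: 0.0864
gripper_force: 0.0
[-69.5   5.4  31.3 116.1  29.7  68.8 -24.7]
time_s: 15.55
tool_pos: [0.4475, 0.1181, 0.28]
tcp_rot: [-179.2, 62.1, 117.0]
force: [-0.7, 0.0, 0.2]
opening: 0.0867
gripper_force: 0.0
[-77.7  19.1  29.6 120.2  47.7  78.8 -46.2]
[[-0.213  0.896  0.39 ]
 [ 0.417  0.444 -0.793]
 [-0.883 -0.006 -0.468]]
```

The leaning pose is reachable (tool z = 0.39, −0.79, −0.47). Now I check the tray's placement and the bottle position from two views.

```bash
python3 - <<'E'
from h import *
from station import readout,capture
T=capture("top");S=capture("scene");pickle.dump((T,S),open("ts5.pkl","wb"))
hs=lambda c:cv2.cvtColor(c["pixels"],cv2.COLOR_RGB2HSV)
k=max(cv2.findContours(cv2.inRange(hs(T),(50,110,50),(75,255,255)),0,2)[0],key=cv2.contourArea)
P=np.array([onz(T,p,.054)[:2] for p in k[:,0].astype(float)],np.float32);print(cv2.contourArea(k),cv2.minAreaRect(P),cv2.boundingRect(k))
def red(c,b):
    h=hs(c);m=cv2.inRange(h,(0,120,80),(8,255,255))|cv2.inRange(h,(170,120,80),(180,255,255))
    y,x=np.nonzero(m[b[2]:b[3],b[0]:b[1]]);return (x.mean()+b[0],y.mean()+b[2]),len(x),(x.min()+b[0],x.max()+b[0],y.min()+b[2],y.max()+b[2])
a=red(T,(198,224,200,226));b=red(S,(210,232,172,196));print(a,b)
print(tri(T,a[0],S,b[0]),onz(T,a[0],.107),onz(S,b[0],.102))
print("cams",ray(T,(250,190))[0],ray(S,(250,190))[0])
# foot of bottle in scene: white body lowest
h=hs(S);m=cv2.inRange(h,(0,0,120),(180,90,255))[185:222,210:235];y,x=np.nonzero(m);print("body",x.min()+210,x.max()+210,y.max()+185)
for r in(195,200,205):
    xx=np.nonzero(m[r-185])[0]+210;print(r,xx.min(),xx.max())
E
```

```text
1652.5 ((0.4780156910419464, 0.23860952258110046), (0.14928825199604034, 0.12756823003292084), 27.209020614624023) (100, 196, 64, 64)
((np.float64(209.9142857142857), np.float64(213.54285714285714)), 35, (np.int64(207), np.int64(213), np.int64(211), np.int64(216))) ((np.float64(220.32), np.float64(181.12)), 25, (np.int64(218), np.int64(223), np.int64(178), np.int64(183)))
(array([0.51582958, 0.03196733, 0.101974  ]), np.float64(0.00028772116178908946)) [0.51569403 0.03147356 0.107     ] [0.51572534 0.03207158 0.102     ]
cams [ 0.47030537 -0.04891165  1.19950449] [-0.44753358 -0.5717621   0.72785534]
body 213 234 214
195 216 227
200 216 227
205 216 227
```

```bash
python3 -m handwheel '[{"ax":0,"ay":0,"az":0,"dx":0.195,"dy":-0.142,"dz":-0.914,"fingers":1},{"ax":0,"ay":0,"az":0,"dx":0.195,"dy":-0.142,"dz":-0.914,"fingers":1},{"ax":0,"ay":0,"az":0,"dx":0.195,"dy":-0.142,"dz":-0.914,"fingers":1},{"ax":0,"ay":0,"az":0,"dx":0.195,"dy":-0.142,"dz":-0.914,"fingers":1},{"ax":0,"ay":0,"az":0,"dx":0.195,"dy":-0.142,"dz":-0.914,"fingers":1},{"ax":0,"ay":0,"az":0,"dx":0.195,"dy":-0.142,"dz":-0.914,"fingers":1},{"ax":0,"ay":0,"az":0,"dx":0.195,"dy":-0.142,"dz":-0.914,"fingers":1},{"ax":0,"ay":0,"az":0,"dx":0,"dy":0,"dz":0,"fingers":1}]'
python3 - <<'E'
from h import *
from station import readout,capture
s=readout.read_state();print(s["q"].round(1))
R=Ro.from_euler("xyz",s["tcp_rot"],degrees=True).as_matrix();u=R[:,2];print(u.round(3),R[:,1].round(3))
tg=np.array([.516,.032,.055])+.019*u;e=tg-s["tool_pos"];print("to go units",e/.03,"tool",(e@R*1e3).round(1))
E
```

```text
time_s: 16.45
tool_pos: [0.4903, 0.0854, 0.0906]
tcp_rot: [179.9, 61.9, 115.8]
force: [-0.1, 0.5, 0.3]
opening: 0.0868
gripper_force: 0.0
[-68.9  41.2  28.2 123.9  50.6  55.4 -60.9]
[ 0.387 -0.793 -0.471] [0.899 0.438 0.001]
to go units [ 1.10030976 -2.28315951 -1.48612049] tool [ 3.5 -0.3 88.1]
```

```bash
python3 -m handwheel '[{"ax":0,"ay":0,"az":0,"dx":0.22,"dy":-0.457,"dz":-0.297,"fingers":1},{"ax":0,"ay":0,"az":0,"dx":0.22,"dy":-0.457,"dz":-0.297,"fingers":1},{"ax":0,"ay":0,"az":0,"dx":0.22,"dy":-0.457,"dz":-0.297,"fingers":1},{"ax":0,"ay":0,"az":0,"dx":0.22,"dy":-0.457,"dz":-0.297,"fingers":1},{"ax":0,"ay":0,"az":0,"dx":0.22,"dy":-0.457,"dz":-0.297,"fingers":1},{"ax":0,"ay":0,"az":0,"dx":0,"dy":0,"dz":0,"fingers":1},{"ax":0,"ay":0,"az":0,"dx":0,"dy":0,"dz":0,"fingers":1}]' 25
python3 -m handwheel '[{"ax":0,"ay":0,"az":0,"dx":0,"dy":0,"dz":0,"fingers":0},{"ax":0,"ay":0,"az":0,"dx":0,"dy":0,"dz":0,"fingers":0},{"ax":0,"ay":0,"az":0,"dx":0,"dy":0,"dz":0,"fingers":0},{"ax":0,"ay":0,"az":0,"dx":0,"dy":0,"dz":0,"fingers":0},{"ax":0,"ay":0,"az":0,"dx":0,"dy":0,"dz":0,"fingers":0},{"ax":0,"ay":0,"az":0,"dx":0,"dy":0,"dz":0,"fingers":0}]' 25
```

```text
time_s: 17.15
tool_pos: [0.5236, 0.0189, 0.0481]
tcp_rot: [179.4, 61.9, 115.6]
force: [0.3, 0.0, 0.7]
opening: 0.0869
gripper_force: 0.0
time_s: 17.75
tool_pos: [0.5229, 0.0186, 0.0466]
tcp_rot: [179.8, 62.0, 116.0]
force: [-0.3, -0.6, -0.4]
opening: 0.0469
gripper_force: 0.0
```

```bash
python3 -m handwheel '[{"ax":0,"ay":0,"az":0,"dx":0,"dy":0,"dz":0,"fingers":0},{"ax":0,"ay":0,"az":0,"dx":0,"dy":0,"dz":0,"fingers":0},{"ax":0,"ay":0,"az":0,"dx":0,"dy":0,"dz":0,"fingers":0},{"ax":0,"ay":0,"az":0,"dx":0,"dy":0,"dz":0,"fingers":0}]' 25
```

```text
time_s: 18.15
tool_pos: [0.523, 0.0186, 0.0466]
tcp_rot: [179.7, 62.0, 115.9]
force: [0.9, 0.2, -0.3]
opening: 0.0334
gripper_force: 25.0
```

```bash
python3 -m handwheel '[{"ax":0,"ay":0,"az":0,"dx":0,"dy":0,"dz":0.4,"fingers":0},{"ax":0,"ay":0,"az":0,"dx":0,"dy":0,"dz":0.9,"fingers":0},{"ax":0,"ay":0,"az":0,"dx":0,"dy":0,"dz":0.9,"fingers":0},{"ax":0,"ay":0,"az":0,"dx":0,"dy":0,"dz":0.9,"fingers":0},{"ax":0,"ay":0,"az":0,"dx":0,"dy":0,"dz":0.9,"fingers":0},{"ax":0,"ay":0,"az":0,"dx":0,"dy":0,"dz":0.9,"fingers":0},{"ax":0,"ay":0,"az":0,"dx":0,"dy":0,"dz":0,"fingers":0}]'
python3 -m handwheel '[{"ax":0.0204,"ay":0.01,"az":0,"dx":-0.1,"dy":0.4,"dz":0,"fingers":0},{"ax":0.0408,"ay":0.02,"az":0,"dx":-0.18,"dy":0.73,"dz":0,"fingers":0},{"ax":0.0408,"ay":0.02,"az":0,"dx":-0.18,"dy":0.73,"dz":0,"fingers":0},{"ax":0.0408,"ay":0.02,"az":0,"dx":-0.18,"dy":0.73,"dz":0,"fingers":0},{"ax":0.0408,"ay":0.02,"az":0,"dx":-0.18,"dy":0.73,"dz":0,"fingers":0},{"ax":0.0408,"ay":0.02,"az":0,"dx":-0.18,"dy":0.73,"dz":0,"fingers":0},{"ax":0.0408,"ay":0.02,"az":0,"dx":-0.18,"dy":0.73,"dz":0,"fingers":0},{"ax":0,"ay":0,"az":0,"dx":0,"dy":0,"dz":0,"fingers":0}]'
python3 -m handwheel '[{"ax":0.0408,"ay":0.02,"az":0,"dx":-0.18,"dy":0.73,"dz":0,"fingers":0},{"ax":0.0408,"ay":0.02,"az":0,"dx":-0.18,"dy":0.73,"dz":0,"fingers":0},{"ax":0.0408,"ay":0.02,"az":0,"dx":-0.18,"dy":0.73,"dz":0,"fingers":0},{"ax":0.0408,"ay":0.02,"az":0,"dx":-0.18,"dy":0.73,"dz":0,"fingers":0},{"ax":0.0204,"ay":0.01,"az":0,"dx":-0.1,"dy":0.4,"dz":0,"fingers":0},{"ax":0,"ay":0,"az":0,"dx":0,"dy":0,"dz":0,"fingers":0},{"ax":0,"ay":0,"az":0,"dx":0,"dy":0,"dz":0,"fingers":0}]'
python3 - <<'E'
from h import *
from station import readout,capture
s=readout.read_state();print(s["q"].round(1))
R=Ro.from_euler("xyz",s["tcp_rot"],degrees=True).as_matrix();print(R.round(3))
T=capture("top");S=capture("scene");W=capture("wrist");W["pos"]=s["tool_pos"];W["rot"]=s["tcp_rot"];pickle.dump((T,S,W),open("ts6.pkl","wb"))
E
```

```text
time_s: 18.85
tool_pos: [0.5236, 0.0182, 0.1965]
tcp_rot: [179.0, 61.8, 115.2]
force: [0.8, 0.3, -1.3]
opening: 0.0332
gripper_force: 25.0
time_s: 19.65
tool_pos: [0.4887, 0.1601, 0.1945]
tcp_rot: [179.8, 8.8, 115.7]
force: [0.6, 0.1, -1.5]
opening: 0.0334
gripper_force: 25.0
time_s: 20.35
tool_pos: [0.4619, 0.2609, 0.1923]
tcp_rot: [-179.8, -27.8, 116.0]
force: [0.8, 0.8, -0.7]
opening: 0.0331
gripper_force: 25.0
[-28.9  18.7  13.3 110.7 -36.4  61.9  30.5]
[[-0.387  0.898 -0.207]
 [ 0.795  0.439  0.418]
 [ 0.467 -0.003 -0.884]]
```

```bash
python3 - <<'E'
from h import *
T,S,W=pickle.load(open("ts6.pkl","rb"))
o=np.zeros((600,800,3),np.uint8);o[:300,:400]=cv2.resize(S["pixels"][110:230,90:250],(400,300),interpolation=2);o[:300,400:]=cv2.resize(T["pixels"][170:290,70:230],(400,300),interpolation=2)
o[300:,:400]=cv2.resize(W["pixels"],(400,300))
cv2.imwrite("pics/q1.png",o[:,:,::-1])
for n,c in(("top",T),("scene",S),("w",W)):
    m=cv2.inRange(cv2.cvtColor(c["pixels"],cv2.COLOR_RGB2HSV),(50,110,50),(75,255,255))
    k=max(cv2.findContours(m,0,2)[0],key=cv2.contourArea);h=cv2.convexHull(k);print(n,cv2.contourArea(k),cv2.approxPolyDP(h,3,True)[:,0].tolist())
d=np.array([.4405,-.8977,0]);nn=np.array([.8977,.4405,0]);C=np.array([.467,.2517,.054])
for n,c in(("top",T),("scene",S)):
    print(n,cv2.projectPoints(np.array([C+a*.075*d+b*.067*nn for a in(1,-1) for b in(1,-1)]),c["rvec"],c["tvec"],c["intrinsics"],np.array(c["D"]))[0][:,0].round(1).tolist())
E
```

```text
top 1.0 [[162, 243]]
scene 1576.0 [[177, 175], [168, 206], [121, 206], [117, 200], [129, 175]]
w 2465.0 [[288, 192], [328, 192], [337, 251], [324, 272], [289, 236]]
top [[142.1, 196.6], [163.5, 243.2], [91.5, 221.2], [112.2, 267.6]]
scene [[176.6, 176.1], [169.1, 199.2], [127.1, 176.6], [115.1, 199.6]]
```

View pics/q1.png

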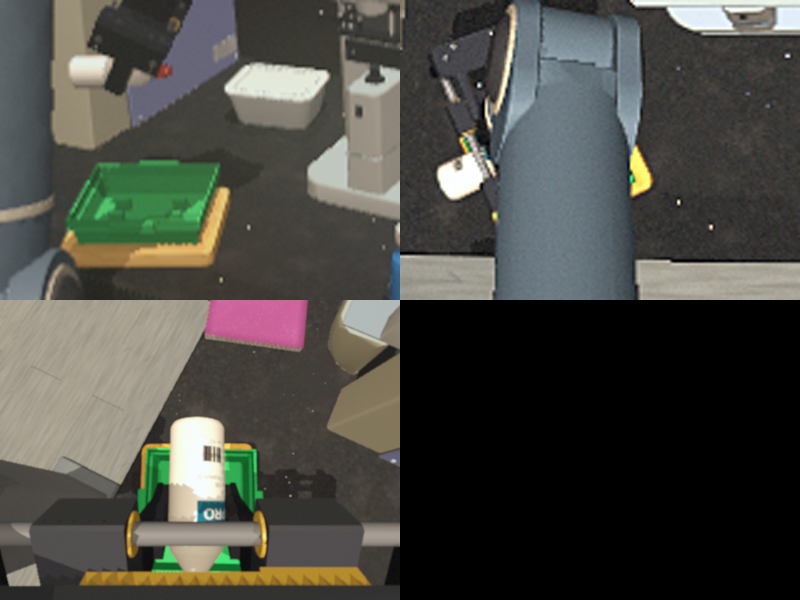

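The bottle is held level (scene crop 75–165, row 70) with the cap toward the board's right end. In the wrist view it sits centred over the tray (197 against tray mid 201). I lower it.

```bash
python3 -m handwheel '[{"ax":0,"ay":0,"az":0,"dx":0.08,"dy":-0.13,"dz":-0.5,"fingers":0},{"ax":0,"ay":0,"az":0,"dx":0,"dy":0,"dz":-0.9,"fingers":0},{"ax":0,"ay":0,"az":0,"dx":0,"dy":0,"dz":-0.9,"fingers":0},{"ax":0,"ay":0,"az":0,"dx":0,"dy":0,"dz":-0.9,"fingers":0},{"ax":0,"ay":0,"az":0,"dx":0,"dy":0,"dz":-0.9,"fingers":0},{"ax":0,"ay":0,"az":0,"dx":0,"dy":0,"dz":-0.5,"fingers":0},{"ax":0,"ay":0,"az":0,"dx":0,"dy":0,"dz":0,"fingers":0},{"ax":0,"ay":0,"az":0,"dx":0,"dy":0,"dz":0,"fingers":0}]'
python3 - <<'E'
from h import *
from station import readout
s=readout.read_state();R=Ro.from_euler("xyz",s["tcp_rot"],degrees=True).as_matrix()
g=s["tool_pos"]-.019*R[:,2];e=g-np.array([.467,.2517,.048]);print("grip rel: along d",e@[.4405,-.8977,0],"n",e@[.8977,.4405,0],"z",e[2],"ydir",np.degrees(np.arctan2(R[1,1],R[0,1])),s["q"].round(1))
E
```

```text
time_s: 21.3
tool_pos: [0.4658, 0.2577, 0.056]
tcp_rot: [179.9, -28.0, 116.0]
force: [0.4, -0.1, -0.7]
opening: 0.0335
gripper_force: 25.0
grip rel: along d 0.002967544461661174 n 0.001509882831209919 z 0.02473364329300977 ydir 25.977084852540706 [-25.2  30.3   9.8 115.7 -45.1  49.4  44.1]
```

```bash
python3 -m handwheel '[{"ax":0,"ay":0,"az":0,"dx":-0.045,"dy":-0.022,"dz":-0.2,"fingers":0},{"ax":0,"ay":0,"az":0,"dx":0,"dy":0,"dz":-0.2,"fingers":0},{"ax":0,"ay":0,"az":0,"dx":0,"dy":0,"dz":-0.2,"fingers":0},{"ax":0,"ay":0,"az":0,"dx":0,"dy":0,"dz":0,"fingers":0},{"ax":0,"ay":0,"az":0,"dx":0,"dy":0,"dz":0,"fingers":0}]'
python3 -m handwheel '[{"ax":0,"ay":0,"az":0,"dx":0,"dy":0,"dz":-0.07,"fingers":0},{"ax":0,"ay":0,"az":0,"dx":0,"dy":0,"dz":0,"fingers":0}]'
python3 -m handwheel '[{"ax":0,"ay":0,"az":0,"dx":0,"dy":0,"dz":-0.06,"fingers":0},{"ax":0,"ay":0,"az":0,"dx":0,"dy":0,"dz":0,"fingers":0}]'
```

```text
time_s: 21.8
tool_pos: [0.464, 0.257, 0.0377]
tcp_rot: [179.9, -28.0, 116.0]
force: [0.2, 0.6, -1.3]
opening: 0.0337
gripper_force: 25.0
time_s: 22.0
tool_pos: [0.4647, 0.2575, 0.0362]
tcp_rot: [179.8, -28.0, 116.0]
force: [0.4, 0.5, 3.6]
opening: 0.0334
gripper_force: 24.9
time_s: 22.2
tool_pos: [0.4658, 0.2581, 0.0352]
tcp_rot: [179.7, -28.1, 116.1]
force: [1.5, 0.8, 6.8]
opening: 0.0334
gripper_force: 24.9
```

```bash
python3 -m handwheel '[{"ax":0,"ay":0,"az":0,"dx":0.06,"dy":0.03,"dz":0,"fingers":0},{"ax":0,"ay":0,"az":0,"dx":0,"dy":0,"dz":0,"fingers":0}]'
python3 -m handwheel '[{"ax":0,"ay":0,"az":0,"dx":0.06,"dy":0.03,"dz":0,"fingers":0},{"ax":0,"ay":0,"az":0,"dx":0,"dy":0,"dz":0,"fingers":0}]'
python3 -c "
from station import readout;s=readout.read_state();print(s['wrist_torque'])"
```

```text
time_s: 22.4
tool_pos: [0.4669, 0.2586, 0.0344]
tcp_rot: [179.8, -28.0, 116.0]
force: [2.0, 1.1, 4.0]
opening: 0.0333
gripper_force: 24.9
time_s: 22.6
tool_pos: [0.4679, 0.2589, 0.0336]
tcp_rot: [179.9, -28.0, 116.0]
force: [1.9, -0.5, 1.7]
opening: 0.0332
gripper_force: 25.0
[-0.20856637 -0.41490048 -0.19815706]
```

```bash
python3 -m handwheel '[{"ax":0,"ay":0,"az":0,"dx":0.03,"dy":0.015,"dz":-0.04,"fingers":0},{"ax":0,"ay":0,"az":0,"dx":0,"dy":0,"dz":0,"fingers":0}]'
python3 -m handwheel '[{"ax":0,"ay":0,"az":0,"dx":0.03,"dy":0.015,"dz":-0.04,"fingers":0},{"ax":0,"ay":0,"az":0,"dx":0,"dy":0,"dz":0,"fingers":0}]'
```

```text
time_s: 22.8
tool_pos: [0.4681, 0.2592, 0.0331]
tcp_rot: [180.0, -28.1, 116.0]
force: [-0.8, -0.6, 7.9]
opening: 0.0335
gripper_force: 24.9
time_s: 23.0
tool_pos: [0.4682, 0.2593, 0.0328]
tcp_rot: [-179.9, -28.2, 116.0]
force: [-3.6, -4.6, 16.1]
opening: 0.0332
gripper_force: 24.9
```

Seated: z no longer yields, and the height matches the expected 30 mm. I relax the load, release and retract along the tool axis.

```bash
python3 -m handwheel '[{"ax":0,"ay":0,"az":0,"dx":-0.03,"dy":-0.015,"dz":0.04,"fingers":0},{"ax":0,"ay":0,"az":0,"dx":0,"dy":0,"dz":0.02,"fingers":0},{"ax":0,"ay":0,"az":0,"dx":0,"dy":0,"dz":0,"fingers":0}]'
python3 -m handwheel '[{"ax":0,"ay":0,"az":0,"dx":0,"dy":0,"dz":0,"fingers":0.5},{"ax":0,"ay":0,"az":0,"dx":0,"dy":0,"dz":0,"fingers":0.6},{"ax":0,"ay":0,"az":0,"dx":0,"dy":0,"dz":0,"fingers":0.65},{"ax":0,"ay":0,"az":0,"dx":0,"dy":0,"dz":0,"fingers":0.65},{"ax":0,"ay":0,"az":0,"dx":0,"dy":0,"dz":0,"fingers":0.65}]'
python3 -m handwheel '[{"ax":0,"ay":0,"az":0,"dx":0.05,"dy":-0.1,"dz":0.21,"fingers":0.65},{"ax":0,"ay":0,"az":0,"dx":0.1,"dy":-0.21,"dz":0.44,"fingers":0.65},{"ax":0,"ay":0,"az":0,"dx":0.14,"dy":-0.29,"dz":0.62,"fingers":0.65},{"ax":0,"ay":0,"az":0,"dx":0.14,"dy":-0.29,"dz":0.62,"fingers":0.65},{"ax":0,"ay":0,"az":0,"dx":0.14,"dy":-0.29,"dz":0.62,"fingers":0.65},{"ax":0,"ay":0,"az":0,"dx":0,"dy":-1,"dz":0.6,"fingers":0.65},{"ax":0,"ay":0,"az":0,"dx":0,"dy":-1,"dz":0.6,"fingers":0.65},{"ax":0,"ay":0,"az":0,"dx":0,"dy":-1,"dz":0.6,"fingers":0.65}]'
```

```text
time_s: 23.3
tool_pos: [0.4681, 0.2591, 0.0332]
tcp_rot: [180.0, -28.0, 116.0]
force: [-1.0, -0.5, 5.0]
opening: 0.0334
gripper_force: 24.9
time_s: 23.8
tool_pos: [0.4684, 0.2592, 0.0329]
tcp_rot: [180.0, -28.0, 116.0]
force: [0.3, -0.1, -0.8]
opening: 0.0554
gripper_force: 0.0
time_s: 24.6
tool_pos: [0.4859, 0.132, 0.1645]
tcp_rot: [179.9, -28.0, 116.0]
force: [1.2, 0.8, -0.3]
opening: 0.0563
gripper_force: 0.0
```

```bash
python3 -m handwheel '[{"ax":-0.035,"ay":-0.017,"az":0,"dx":-0.5,"dy":-0.3,"dz":0.9,"fingers":0.65},{"ax":-0.035,"ay":-0.017,"az":0,"dx":-0.5,"dy":-0.3,"dz":0.9,"fingers":0.65},{"ax":-0.035,"ay":-0.017,"az":0,"dx":0,"dy":-0.5,"dz":0.9,"fingers":0.65},{"ax":-0.035,"ay":-0.017,"az":0,"dx":0,"dy":-0.8,"dz":0.9,"fingers":0.65},{"ax":0,"ay":0,"az":0,"dx":0,"dy":-1,"dz":0.5,"fingers":0.65},{"ax":0,"ay":0,"az":0,"dx":0,"dy":-1,"dz":0,"fingers":0.65},{"ax":0,"ay":0,"az":0,"dx":0,"dy":-1,"dz":0,"fingers":0.65},{"ax":0,"ay":0,"az":0,"dx":0,"dy":-1,"dz":0,"fingers":0.65}]'
python3 -m handwheel '[{"ax":0,"ay":0,"az":0,"dx":0,"dy":-1,"dz":0,"fingers":0.65},{"ax":0,"ay":0,"az":0,"dx":0,"dy":-1,"dz":0,"fingers":0.65},{"ax":0,"ay":0,"az":0,"dx":0,"dy":-1,"dz":0,"fingers":0.65},{"ax":0,"ay":0,"az":0,"dx":0,"dy":-1,"dz":0,"fingers":0.65},{"ax":0,"ay":0,"az":0,"dx":0,"dy":0,"dz":0,"fingers":0.65},{"ax":0,"ay":0,"az":0,"dx":0,"dy":0,"dz":0,"fingers":0.65}]'
python3 - <<'E'
from h import *
from station import capture
T=capture("top");S=capture("scene");hsv=cv2.cvtColor(T["pixels"],cv2.COLOR_RGB2HSV)
g=cv2.inRange(hsv,(45,90,50),(80,255,255));k=max(cv2.findContours(g[:,:250].copy(),0,2)[0],key=cv2.contourArea);hull=cv2.convexHull(k)
P=np.array([onz(T,p,.054)[:2] for p in hull[:,0].astype(float)],np.float32);r=cv2.minAreaRect(P);print("tray",r)
M=np.zeros_like(g);cv2.drawContours(M,[hull],-1,255,-1)
w=cv2.inRange(hsv,(0,0,110),(180,110,255))&cv2.erode(M,np.ones((3,3)))
rd=(cv2.inRange(hsv,(0,120,80),(9,255,255))|cv2.inRange(hsv,(170,120,80),(180,255,255)))&M
a=np.radians(-63.85);d=np.array([np.cos(a),np.sin(a)]);n=np.array([-d[1],d[0]]);C=np.array(r[0])
for nm,m in(("white",w),("red",rd)):
    y,x=np.nonzero(m)
    if len(x)<4:print(nm,len(x));continue
    Q=np.array([onz(T,(u,v),.052)[:2] for u,v in zip(x,y)])-C;print(nm,len(x),"along",np.percentile(Q@d,[2,50,98]).round(3),"across",np.percentile(Q@n,[2,50,98]).round(3))
    if nm=="white":
        c_=np.linalg.svd(Q-Q.mean(0),full_matrices=False)[2][0];print("axis deg",np.degrees(np.arctan2(c_[1],c_[0])))
E
```

```text
time_s: 25.4
tool_pos: [0.4552, -0.0451, 0.2869]
tcp_rot: [179.9, 0.0, 115.9]
force: [0.2, 0.4, -0.1]
opening: 0.0562
gripper_force: 0.0
time_s: 26.0
tool_pos: [0.4551, -0.164, 0.2862]
tcp_rot: [179.9, 0.0, 115.8]
force: [-0.4, 0.2, 0.5]
opening: 0.0567
gripper_force: 0.0
tray ((0.47128164768218994, 0.25077301263809204), (0.14927230775356293, 0.1521236002445221), 24.57625389099121)
white 438 along [-0.056 -0.013  0.034] across [-0.017 -0.001  0.016]
axis deg -65.67507610025162
red 31 along [0.038 0.044 0.053] across [-0.009 -0.001  0.007]
```

```bash
python3 -c "
from station import workorder;print(workorder.finish_job())"
```

```text
the job is handed in; nothing more can be done
None
```

I handed the job in at 26 s. The last measurements had the green tray about 4 mm off the board's centre and 1.6° out of line, with the bottle in the cradle about 1 mm off its line and 5 mm lengthwise. The tray bumped the instrument on the way, the bystanders and other trays looked unmoved in the pictures, and no verdict came back.

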